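# Roll the cap strips home on a PCR plate

## Robot

A 6-joint arm with a two-finger parallel gripper is mounted at the origin on a cart in front of the work surface, level with it; the furniture and walls round the work are solid. World frame = base frame: x ahead of the robot, y to its left, z up, the work surface at z = 0. Lengths are in m, angles in rad, forces in N, time in s.
With the tool pointing down it reaches from about 0.4 to 0.825 m from the base axis. Payload 7 kg.
Tool frame: the origin (TCP) lies midway between the tips of the shut fingers; the grasp point (between the pads) lies 19 mm behind it; z points along the fingers, y is the line along which they close (so a half turn about z gives the same grasp; the last joint's range is limited). The gripper opens to 88 mm and grips with 3 to 60 N. Pads are 19 mm wide; open, the fingers measure 130 mm over their backs; the gripper's body (78 mm by 193 mm) begins 47 mm behind the grasp point.
Start: joints at [-0.973, 0.359, 0.012, 0, -1.224, -0.288], TCP at [0.206, -0.643, 0.227] pointing down, gripper open.
Joint ranges: [-3.07, 3.07], [-1.43, 2.12], [-1.02, 1.25], [-3.03, 1.67], [-3.05, -0], [-3.03, 3.03]. Speed limits (rad/s): [2.39, 2.39, 3.01, 3.14, 3.14, 3.14].

## Interface

Orientations are given as [roll, pitch, yaw] about the fixed x, y, z axes, in that order (R = Rz(yaw) Ry(pitch) Rx(roll)).
In Python, from station import telemetry, eyes, ticket, recognise, trace gives the robot as it stands. The module is installed in compiled form; this text tells all that it offers.
- The arm moves only by the tool servo_tool, never from a script. Its argument "series" is a list that holds one entry, the list of rows, each a list of 4 numbers: the shift along the tool's x, y, z in mm, then the turn about the tool's z in rad. In form: [[[x, y, z, roll], ...]]. A call has exactly 10 rows; each row shifts and turns the commanded pose from where the row before left it, along the tool's axes as they then stand; what a row does not reach is not made up. A row lasts 1/12 s, in which the tool goes at most 41.7 mm and 7.16 degrees, less where a joint would pass 70% of its speed; a pose out of reach is approached as far as the arm can. A call is refused whole if a number of a shift passes 41.7 or a number of a turn 0.125, either way. A call with a gripper value outside its range is refused whole. "claw" is the gripper's target within -1 to 1 (shut at 1, half-way at 0, fully open at -1), set as the call begins (left out, the last holds). The fingers move at their own pace and stop on an object; "grip_force" is the grip in N (left out, the last holds). Time passes only in rows, so rows that do not move let the fingers close, or fill a call up. It gives the time, the measured TCP pose, the force, the opening and the grip force at its end, in the units of the state.
- telemetry.get_state(): the state, without advancing time (a new reading comes with each control period).
- eyes.grab_frame(name): name is "scene" or "top" or "wrist"; returns the picture (400x640x3 uint8, red, green, blue); there is no depth.
- eyes.calibration(name): a dict with "mtx" (3x3 intrinsics, pixels), "rvec" (rotation vector, rad) and "tvec" (3), from world to camera coordinates, as OpenCV has them. Camera axes: x right, y down, z forward; pixel columns grow to the right and rows downward; lengths in m; the calibration is good to about 2 mm. The wrist camera is an equidistant fisheye: a pixel r from the principal point sees the ray r / f radians off the axis. A picture is of the moment at which its call begins: read the wrist's pose just before it. calibration takes no time and is no camera call; for the wrist camera it gives the pose at the moment of the call.
- ticket.job_done(): hands the job in; it is judged then, once.
Trained networks look in the newest picture that a camera, given by its name, has taken for a name from the list of things; names that differ only in an ending like _2 or _b are one class to them, and where a whole thing is asked for, a point or a joint stands for the part that bears it (a point fixed in the world has none). Each returns a list of dicts, best first, with "conf" (0 to 1); they miss things now and then, are a little off and sometimes report something else, mostly with a low value. They report only what shows in the picture. A call takes as long as a camera call. They do not tell look-alikes from the thing itself.
- recognise(camera, name): "position" ([x, y, z] in m, in world coordinates, good to about 4 mm: the middle of the surface that is visible of it).
- trace(camera, name): "mask" (400x640 bool, what is visible of it).
The state is a dict: "t": time; "q": joint angles; "qd": joint speeds; "joint_efforts": joint torques, N m; "eef_pos": TCP position; "ee_rot": TCP orientation; "force": force on the tool from outside, world axes, zero at the start; "moment": the same for the moment, N m; "width": finger opening in m; "gripper_force": force on a finger pad.
Only numpy, scipy, OpenCV 4.12 (cv2) and the standard library are available. Lean on these libraries where they do the work, as an engineer would, in place of code of your own. Each camera call takes 0.05 s, during which the arm holds its last target. There are 200 camera calls.

## Task

Take the hand roller from its stand and roll it along the 96-well plate with firm, steady downward pressure until all twelve cap strips are fully home; press with around 15 N and never more than 25 N, or the thin wells crack. Then hang the roller back in its stand as it was, crossbar on both cheeks, and leave the things round about where they are.

Things in the scene. Friction and masses are not known exactly. Their poses are not given: they have to be found in the camera images.
- plate_top (a point): white 96-well PCR plate, 86 x 128 mm, in a grey bench nest. This point is fixed to the nest: middle of the plate, at the nominal height of the cap tops once home, 34 mm above the bench. y = the plate's long direction, the way to roll; x = along the strips; z up. The plate itself may lie up to 5.5 mm higher or lower and up to 0.045 rad out of level along y
- nest: the nest, 100 x 142 mm, fixed, with the plate and its twelve cap strips; origin on the bench under plate_top. Strips lie edge to edge, each 73 mm long (x), 8 mm wide (y), 3 mm thick, pitch 9 mm; each slides straight down only and stays where it is left; about 5 N of push each moves it, and the wheel bears on two at a time. Levelling screws under the plate set its height and level, which no reading tells: they must be felt
- strip1 (a joint): cap strip 1, centre at y = -49.5 mm from plate_top: how far it is down (m): 0 = as laid, 3 mm proud; 0.003 = home on the plate
- strip2 (a joint): cap strip 2, centre at y = -40.5 mm from plate_top: how far it is down (m): 0 = as laid, 3 mm proud; 0.003 = home on the plate
- strip3 (a joint): cap strip 3, centre at y = -31.5 mm from plate_top: how far it is down (m): 0 = as laid, 3 mm proud; 0.003 = home on the plate
- strip4 (a joint): cap strip 4, centre at y = -22.5 mm from plate_top: how far it is down (m): 0 = as laid, 3 mm proud; 0.003 = home on the plate
- strip5 (a joint): cap strip 5, centre at y = -13.5 mm from plate_top: how far it is down (m): 0 = as laid, 3 mm proud; 0.003 = home on the plate
- strip6 (a joint): cap strip 6, centre at y = -4.5 mm from plate_top: how far it is down (m): 0 = as laid, 3 mm proud; 0.003 = home on the plate
- strip7 (a joint): cap strip 7, centre at y = +4.5 mm from plate_top: how far it is down (m): 0 = as laid, 3 mm proud; 0.003 = home on the plate
- strip8 (a joint): cap strip 8, centre at y = +13.5 mm from plate_top: how far it is down (m): 0 = as laid, 3 mm proud; 0.003 = home on the plate
- strip9 (a joint): cap strip 9, centre at y = +22.5 mm from plate_top: how far it is down (m): 0 = as laid, 3 mm proud; 0.003 = home on the plate
- strip10 (a joint): cap strip 10, centre at y = +31.5 mm from plate_top: how far it is down (m): 0 = as laid, 3 mm proud; 0.003 = home on the plate
- strip11 (a joint): cap strip 11, centre at y = +40.5 mm from plate_top: how far it is down (m): 0 = as laid, 3 mm proud; 0.003 = home on the plate
- strip12 (a joint): cap strip 12, centre at y = +49.5 mm from plate_top: how far it is down (m): 0 = as laid, 3 mm proud; 0.003 = home on the plate
- roller_grip (a point): hand roller: middle of its upright black hand grip, 34 mm (x) x 24 mm (y) x 50 mm high (top 27 mm above this point), to be pinched along y on its flat +-y faces. x = along the axle, y = the rolling direction, z up
- roller_axle (a point): the roller's axle, middle, 56 mm below roller_grip; same axes. The rubber wheel is 80 mm long and 32 mm in diameter, so its lowest line is 72 mm below roller_grip
- roller: the roller, about 0.34 kg; origin at roller_axle, same axes. Aluminium crossbar 128 mm (x) x 22 mm (y) x 8 mm, its top 26 mm and underside 34 mm below roller_grip; from it two yoke arms at x = +-44 mm go down to the axle, ending 9 mm below it
- wheel (a joint): turn of the rubber wheel on its axle (rad), runs freely; 0 at the start; 16 mm of rolling per rad
- stand_rest (a point): where roller_axle is when the roller hangs in the fixed aluminium stand, 31 mm above the bench; x = the axle's direction, z up. Crossbar ends lie on the flat tops of two cheeks, ledges 22 mm above this point, and the wheel touches nothing
- stand: the stand; origin on the bench under stand_rest, same axes. Base 150 mm (x) x 76 mm (y) x 8 mm; cheeks 11 mm thick at x = +-56.5 mm (yoke arms pass between them with 5 mm play each side); on each ledge two lips about 10 mm high, 29 mm apart in y (3.5 mm play each side of the crossbar), flared above
- marker: bystander: marker pen lying on the bench, 16 x 128 x 17 mm, origin under its middle
- tin: bystander: small round metal tin, 48 mm across, 21 mm high, origin at its underside
- bung: bystander: black rubber bung, 28 mm across, 25 mm high, origin at its underside
Mind the look-alikes: they are no part of the job. What is shaped like the roller but blue is not meant.

How it is judged:
On the way, in this order (a step that is already met when the one before it is completed fails the run):
1. the roller is lifted out of its stand (z of roller_axle in the frame of stand_rest above 0.03 m), for 0.1 s.
2. the roller, pressed on the caps, has rolled along the plate (wheel turned by 2 rad) ((value of joint wheel above 2 rad or value of joint wheel below -2 rad) and contact force between roller and nest above 3 N).
3. all twelve strips are home (value of joint each of strip1, strip2, strip3, strip4, strip5, strip6, strip7, strip8, strip9, strip10, strip11, strip12 above 0.0023 m), for 0.1 s.
At the end, for the whole second after the job is handed in: every strip is at least 2.3 mm of its 3 mm down; the roller hangs at rest in the stand: axle within 8 mm sideways and 2 mm in height of stand_rest, upright within 0.06 rad, in line with the stand within 0.12 rad (all of step 3 and horizontal distance between roller_axle and stand_rest below 0.008 m and z of roller_axle in the frame of stand_rest between -0.002 and 0.002 m and angle between roller's own z axis and vertical below 0.06 rad and angle between the x axis of roller and the x axis of stand, either way round below 0.12 rad and linear speed of roller below 0.01 m/s); the robot touches nothing.
It fails at once if the roller is pressed on the plate or nest with more than 25 N (contact force between roller and nest above 25 N).
It fails at once if the gripper or arm touches the plate or caps (contact force between any of the fingers, the arm and nest above 0.5 N).
It fails at once if a bystander is moved by more than 15 mm (distance of any of marker, tin, bung from where it was at the start of the episode above 0.015 m).
It also fails if it takes over 69 s, if anything falls off the work surface, if the arm or the gripper's body presses on something with over 40 N, if the wrist force passes 120 N, or if a joint passes its speed limit or range.

## Working session

There is one attempt and no reset: what is moved stays moved. The work goes in short steps, Python scripts to look and compute and a tool call to move; the robot and the scene stay as the last step left them, time stands still between calls to the robot, and variables do not carry over. Pictures are saved under pics/ and viewed, at most 10 in all, crops included, and the job is handed in when it is done.

Besides the shell and the picture viewer there is one more tool, called in YAML: its name, and indented under it one key for each argument. servo_tool: Moves the arm, as the interface text tells. Its arguments: {"type":"object","properties":{"series":{"type":"array"},"claw":{"type":"number"},"grip_force":{"type":"number"}},"required":["series"]}

```bash
mkdir -p pics; python3 - <<'E'
from station import telemetry, eyes, recognise
import cv2
s=telemetry.get_state(); print({k:s[k] for k in('t','q','eef_pos','ee_rot','force','width')})
for c in("scene","top"):
    im=eyes.grab_frame(c); cv2.imwrite(f"pics/{c}0.png",im[:,:,::-1])
    for n in("nest","roller","stand","marker","tin","bung"):
        print(c,n,[(d['conf'],[round(float(v),3) for v in d['position']]) for d in recognise(c,n)][:4])
E
```

```text
{'t': 0.0, 'q': array([-9.72901018e-01,  3.59397979e-01,  1.10327536e-02, -3.35445784e-04,
       -1.22408397e+00, -2.88080881e-01]), 'eef_pos': array([ 0.20559885, -0.64240552,  0.2256068 ]), 'ee_rot': array([ 3.13991830e+00, -1.67301912e-04, -2.83189233e+00]), 'force': array([0.36864366, 0.6550092 , 0.46981437]), 'width': 0.08792974119671006}
scene nest [(0.69, [0.522, 0.051, 0.022])]
scene roller [(0.91, [0.507, 0.306, 0.064]), (0.75, [0.45, 0.471, 0.043]), (0.4, [0.523, 0.069, 0.032])]
scene stand [(0.68, [0.493, 0.31, 0.001])]
scene marker [(0.69, [0.671, 0.339, 0.015]), (0.6, [0.505, 0.307, 0.063])]
scene tin [(0.82, [0.69, 0.181, 0.024]), (0.34, [0.522, 0.07, 0.036])]
scene bung [(0.58, [0.428, 0.215, 0.017])]
top nest [(0.97, [0.534, 0.024, 0.029]), (0.32, [0.546, 0.003, 0.031])]
top roller [(0.88, [0.514, 0.291, 0.066]), (0.74, [0.47, 0.457, 0.048]), (0.49, [0.68, 0.324, 0.013]), (0.18, [0.509, 0.283, 0.008])]
top stand [(0.91, [0.511, 0.285, 0.009])]
top marker [(0.58, [0.679, 0.324, 0.012])]
top tin [(0.67, [0.696, 0.171, 0.019]), (0.33, [0.531, 0.051, 0.031])]
top bung [(0.54, [0.436, 0.21, 0.025])]
```

View pics/scene0.png

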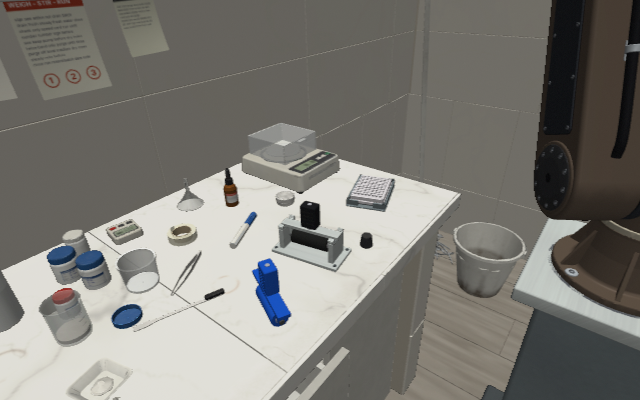

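View pics/top0.png

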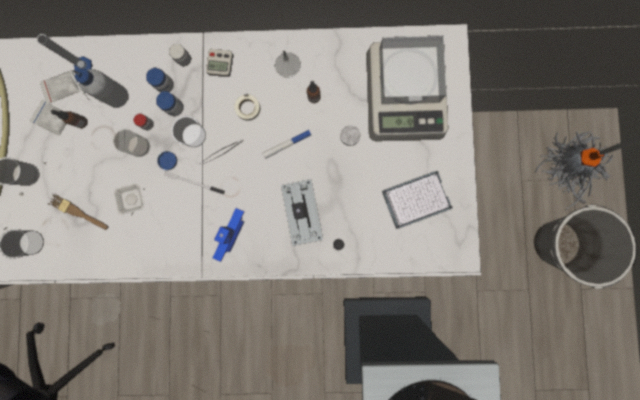

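The scene view shows the black-gripped roller in its stand at about (310,235), the blue look-alike at (270,290) and the nest at (371,192). In the top view the stand is at (302,211), the nest at (417,199), and the bung at (338,244), close to the stand.

```bash
cat > h.py <<'E'
from station import telemetry, eyes, recognise, trace
import cv2, numpy as np
def rays(cam,px,cal=None):
    c=cal or eyes.calibration(cam); K=np.array(c['mtx']); R,_=cv2.Rodrigues(np.array(c['rvec'],float)); t=np.array(c['tvec'],float).ravel()
    p=np.asarray(px,float).reshape(-1,2); u=(p-[K[0,2],K[1,2]])/[K[0,0],K[1,1]]
    if cam=='wrist':
        r=np.linalg.norm(u,axis=1,keepdims=True)+1e-12; d=np.hstack([u/r*np.sin(r),np.cos(r)])
    else: d=np.hstack([u,np.ones((len(u),1))])
    return -R.T@t, d@R
def toplane(cam,px,z,cal=None):
    o,d=rays(cam,px,cal); return (o+d*((z-o[2])/d[:,2])[:,None])[:,:2]
def proj(cam,P,cal=None):
    c=cal or eyes.calibration(cam); K=np.array(c['mtx']); R,_=cv2.Rodrigues(np.array(c['rvec'],float))
    q=np.atleast_2d(P)@R.T+np.array(c['tvec'],float).ravel()
    if cam=='wrist':
        rr=np.linalg.norm(q[:,:2],axis=1); s=np.arctan2(rr,q[:,2])/(rr+1e-12); u=q[:,:2]*s[:,None]
    else: u=q[:,:2]/q[:,2:]
    return u*[K[0,0],K[1,1]]+[K[0,2],K[1,2]]
def rect(cam,mask,z,cal=None):
    n,l,s,_=cv2.connectedComponentsWithStats(mask.astype(np.uint8)); m=(l==1+np.argmax(s[1:,4])).astype(np.uint8)
    c=max(cv2.findContours(m,cv2.RETR_EXTERNAL,cv2.CHAIN_APPROX_NONE)[0],key=len).reshape(-1,2)
    b=cv2.boxPoints(cv2.minAreaRect((toplane(cam,c,z,cal)*1000).astype(np.float32)))
    e=[b[1]-b[0],b[2]-b[1]]; L=[np.linalg.norm(v) for v in e]; k=int(np.argmax(L))
    return b.mean(0).round(1), np.round(L,1), round(float(np.arctan2(e[k][1],e[k][0])),3)
E
python3 - <<'E'
from h import *
eyes.grab_frame("top")
for n,z in(("nest",.02),("stand",.008),("roller",.11)):
    for d in trace("top",n)[:2]: print(n,d['conf'],d['mask'].sum(),rect("top",d['mask'],z))
print(eyes.calibration('wrist'))
E
```

```text
nest 0.85 2526 (array([538.7,  19.7], dtype=float32), array([144.6, 102.1], dtype=float32), -1.212)
nest 0.23 32 (array([557.8,   7.1], dtype=float32), array([ 5.3, 38.2], dtype=float32), 0.338)
stand 0.85 1254 (array([513.7, 293.9], dtype=float32), array([ 78.4, 149.8], dtype=float32), 0.171)
roller 0.68 770 (array([466.8, 445.5], dtype=float32), array([117.4,  42.6], dtype=float32), -0.469)
{'mtx': array([[309.70691629,   0.        , 322.64253131],
       [  0.        , 309.70691629, 199.72985759],
       [  0.        ,   0.        ,   1.        ]]), 'rvec': array([-1.73668625, -2.37733961, -0.35804882]), 'tvec': array([ 0.67511807, -0.03654361,  0.39133399])}
```

servo_tool:
  series:
    - [[-25,25,0,0],[-25,25,0,0],[-25,25,0,0],[-25,25,0,0],[-25,25,0,0],[-25,25,0,0],[-25,25,0,0],[-25,25,0,0],[-25,25,0,0],[-25,25,0,0]]
  claw: -1

```text
t: 1.73
eef_pos: [0.3681, -0.327, 0.2269]
ee_rot: [-3.141, 0.001, -2.832]
force: [0.8, -0.8, 0.6]
width: 0.0875
gripper_force: 0.0
```

servo_tool:
  series:
    - [[-22,25,0,0],[-22,25,0,0],[-22,25,0,0],[-22,25,0,0],[-22,25,0,0],[-22,25,0,0],[-22,25,0,0],[-22,25,0,0],[-22,0,0,0],[0,0,0,0]]

```text
t: 2.57
eef_pos: [0.4982, -0.0754, 0.2268]
ee_rot: [-3.141, 0.001, -2.828]
force: [2.0, -0.3, -0.5]
width: 0.0877
gripper_force: 0.0
```

```bash
python3 - <<'E'
from h import *
s=telemetry.get_state(); print(s['t'],s['eef_pos'],s['ee_rot'],s['q'],s['force'])
cal=eyes.calibration('wrist'); print(rays('wrist',[[320,200]],cal))
im=eyes.grab_frame('wrist'); cv2.imwrite('pics/w1.png',im[:,:,::-1]); np.savez('w1.npz',**cal)
for n,z in(("nest",.02),("stand",.008),("bung",.02)):
    for d in trace("wrist",n)[:1]: print(n,d['conf'],d['mask'].sum(),rect("wrist",d['mask'],z,cal))
E
```

```text
2.5667 [ 0.49820186 -0.0753984   0.22675253] [-3.14090856e+00  1.36996036e-03 -2.82815623e+00] [ 2.40770652e-01  7.36194010e-02 -3.58346200e-01  6.42194782e-04
 -1.13741479e+00 -1.49840029e+00] [ 2.01896977 -0.32731885 -0.53530861]
(array([ 0.42110143, -0.10041798,  0.38472983]), array([[ 0.28497626,  0.0825748 , -0.95497117]]))
nest 0.87 7198 (array([533.9,  16. ], dtype=float32), array([141.4, 103.7], dtype=float32), -1.251)
stand 0.68 992 (array([460.6, 290.8], dtype=float32), array([100.6,  52.1], dtype=float32), -1.363)
bung 0.61 306 (array([433.6, 201.4], dtype=float32), array([24.5, 41. ], dtype=float32), 1.477)
```

View pics/w1.png

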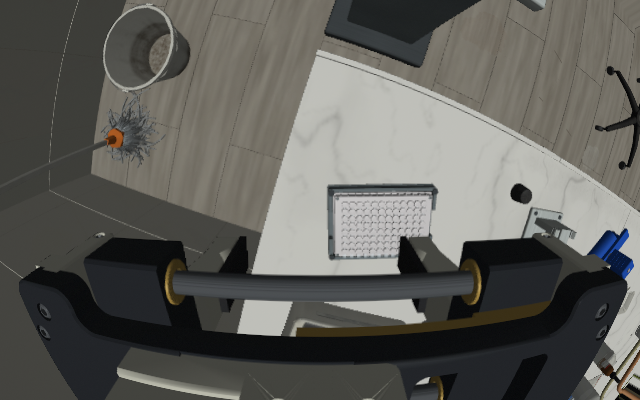

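Wrist view: the nest is at (382,222), partly behind the right finger (405,250); the bung is at (521,193) and the stand's edge at (545,225). I'll centre the nest between the fingers and measure it.

servo_tool:
  series:
    - [[-20,35,0,0],[-20,35,0,0],[-10,0,0,0],[0,0,0,0],[0,0,0,0],[0,0,0,0],[0,0,0,0],[0,0,0,0],[0,0,0,0],[0,0,0,0]]

```text
t: 3.6
eef_pos: [0.5213, 0.0037, 0.2267]
ee_rot: [3.142, 0.0, -2.833]
force: [0.1, -0.3, 1.1]
width: 0.0876
gripper_force: 0.0
```

```bash
python3 - <<'E'
from h import *
s=telemetry.get_state(); print(s['t'],s['eef_pos'],s['ee_rot'],s['force'])
cal=eyes.calibration('wrist')
im=eyes.grab_frame('wrist'); cv2.imwrite('pics/w2.png',im[:,:,::-1]); np.savez('w2.npz',**cal)
for d in trace("wrist","nest")[:1]: print(d['conf'],d['mask'].sum(),rect("wrist",d['mask'],.02,cal)); np.save('m2.npy',d['mask'])
m=d['mask']; g=im.min(2)
w=(g>150)&m
print('white',w.sum(),[rect('wrist',w,z,cal) for z in(.032,)])
ys,xs=np.where(m); x0,y0=xs.min()-15,ys.min()-15
c=im[y0:ys.max()+15,x0:xs.max()+15,::-1]; print(x0,y0,c.shape); cv2.imwrite('pics/w2c.png',cv2.resize(c,None,fx=4,fy=4))
E
```

```text
3.6 [0.52132428 0.00367874 0.22669277] [ 3.14155002e+00  1.70901534e-04 -2.83261469e+00] [ 0.1032231  -0.27220996  1.14774118]
0.96 8851 (array([534.7,  17.5], dtype=float32), array([141.6, 102.7], dtype=float32), -1.244)
white 6138 [(array([535.7,  16.8], dtype=float32), array([121. ,  79.8], dtype=float32), -1.245)]
257 131 (111, 145, 3)
```

View pics/w2c.png

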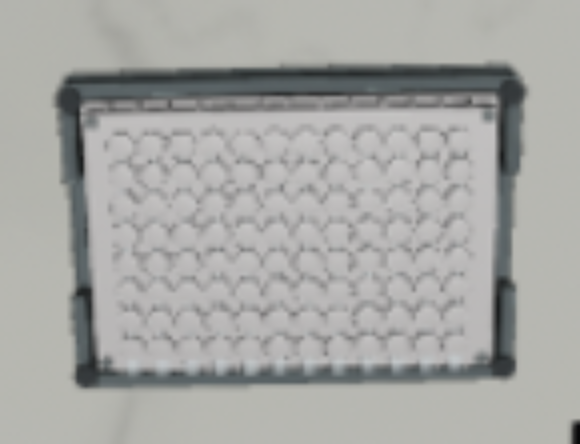

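The crop shows the nest upright and unobstructed, its four corner posts at the crop corners, with the caps over most of the plate. Nest centre is about (0.535, 0.017) with yaw 0.327, and both outlines agree with the nominal sizes. Next I go over to the stand.

servo_tool:
  series:
    - [[-7,30,0,0],[-8,35,0,0],[-8,35,0,0],[-8,35,0,0],[-8,35,0,0],[-8,35,0,0],[-8,35,0,0],[-5,30,0,0.07],[-5,4,0,0.07],[0,0,0,0]]

```text
t: 4.53
eef_pos: [0.5002, 0.2868, 0.226]
ee_rot: [-3.141, -0.0, -2.972]
force: [1.0, -0.6, 0.1]
width: 0.0877
gripper_force: 0.0
```

```bash
python3 - <<'E'
from h import *
s=telemetry.get_state(); print(s['t'],s['eef_pos'],s['ee_rot'],s['q'],s['force'])
cal=eyes.calibration('wrist')
im=eyes.grab_frame('wrist'); cv2.imwrite('pics/w3.png',im[:,:,::-1]); np.savez('w3.npz',**cal)
for n,z in(("stand",.008),("roller",.061),("roller",.114)):
    for d in trace("wrist",n)[:2]: print(n,d['conf'],d['mask'].sum(),rect("wrist",d['mask'],z,cal),recognise("wrist",n)[:1])
E
```

```text
4.5333 [0.50018847 0.28679395 0.22601977] [-3.14117864e+00 -3.66721185e-04 -2.97232121e+00] [ 8.59785482e-01  1.98507786e-01 -2.10895275e-01  9.32807435e-05
 -1.16193968e+00 -2.26134740e+00] [ 1.04292096 -0.55218207  0.07213618]
stand 0.63 4546 (array([518.2, 295.5], dtype=float32), array([ 76.9, 164.6], dtype=float32), 0.171) [{'position': [0.5031, 0.2839, 0.0085], 'conf': 0.74}]
stand 0.29 227 (array([529.5,  41.4], dtype=float32), array([10.1, 73.1], dtype=float32), 0.353) [{'position': [0.5031, 0.2839, 0.0085], 'conf': 0.74}]
roller 0.7 125 (array([486.9, 302.5], dtype=float32), array([ 3.2, 27.4], dtype=float32), 0.184) [{'position': [0.4974, 0.2925, 0.0605], 'conf': 0.84}]
roller 0.56 2855 (array([512.4, 294.3], dtype=float32), array([ 30.9, 130.2], dtype=float32), 0.187) [{'position': [0.4974, 0.2925, 0.0605], 'conf': 0.84}]
roller 0.7 125 (array([476. , 297.6], dtype=float32), array([ 2.7, 22.9], dtype=float32), 0.184) [{'position': [0.4974, 0.2925, 0.0605], 'conf': 0.84}]
roller 0.56 2855 (array([497.3, 290.8], dtype=float32), array([ 25.8, 108.8], dtype=float32), 0.187) [{'position': [0.4974, 0.2925, 0.0605], 'conf': 0.84}]
```

View pics/w3.png

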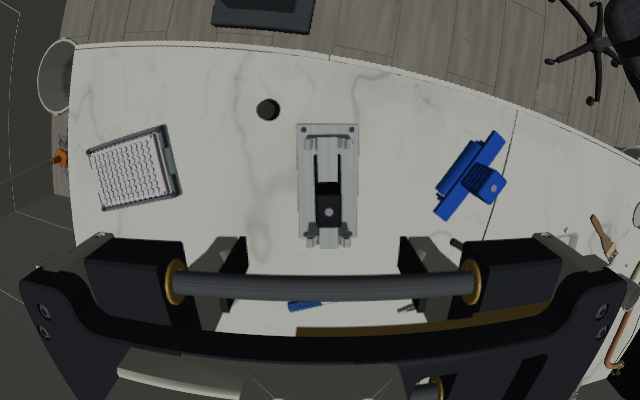

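The view shows the stand at x 297–358, y 124–248, with the roller in it: grip top about (329,211). The blue copy is at (470,180), the bung at (268,109).

```bash
python3 - <<'E'
from h import *
cal=dict(np.load('w3.npz')); im=cv2.imread('pics/w3.png')
def mod(x,y,yaw):
    R=np.array([[np.cos(yaw),-np.sin(yaw),0],[np.sin(yaw),np.cos(yaw),0],[0,0,1]])
    def box(a,b,z): return proj('wrist',np.array([[sx*a,sy*b,z] for sx,sy in((1,1),(1,-1),(-1,-1),(-1,1))])@R.T+[x,y,0],cal)
    return {'base':box(.075,.038,.008),'cross':box(.064,.011,.061),'grip':box(.017,.012,.114)}
c=cv2.resize(im[110:260,280:380],None,fx=6,fy=6,interpolation=cv2.INTER_CUBIC)[:, :]
for p,col in(((.515,.2945,.171),(0,0,255)),):
    for k,v in mod(*p).items(): print(k,v.round(1).tolist()); cv2.polylines(c,[((v-[280,110]+.5)*6).astype(np.int32)],True,col,1)
c=c[:, :]; cv2.imwrite('pics/w3c.png',cv2.resize(c,None,fx=.66,fy=.66,interpolation=cv2.INTER_AREA))
E
```

```text
base [[355.3, 239.6], [298.4, 239.8], [295.5, 125.3], [358.4, 125.3]]
cross [[336.9, 250.1], [318.0, 250.2], [317.1, 138.5], [338.2, 138.5]]
grip [[341.1, 230.5], [315.7, 230.6], [315.3, 196.1], [341.7, 196.0]]
```

View pics/w3c.png

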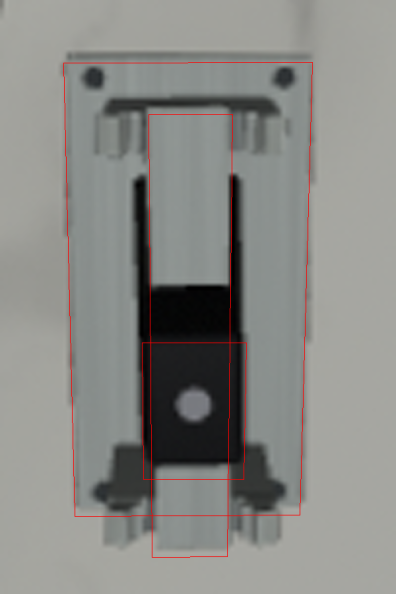

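Overlay fits to 1.8 px along the stand; correcting it gives the stand at (0.5125, 0.2945), yaw 0.17. Now down onto the grip.

servo_tool:
  series:
    - [[-7,3,20,0],[-6,3,30,0],[0,0,30,0],[0,0,30,0],[0,0,25,0],[0,0,15,0],[0,0,6,0],[0,0,0,0],[0,0,0,0],[0,0,0,0]]

```text
t: 5.87
eef_pos: [0.5129, 0.2935, 0.072]
ee_rot: [3.14, 0.002, -2.972]
force: [-0.0, -0.1, -0.5]
width: 0.0876
gripper_force: 0.0
```

servo_tool:
  series:
    - [[0,0,0,0],[0,0,0,0],[0,0,0,0],[0,0,0,0],[0,0,0,0],[0,0,0,0],[0,0,0,0],[0,0,0,0],[0,0,0,0],[0,0,0,0]]
  claw: 1
  grip_force: 50

```text
t: 6.7
eef_pos: [0.5121, 0.2929, 0.0705]
ee_rot: [3.142, -0.0, -2.972]
force: [-1.3, 3.4, 2.3]
width: 0.0264
gripper_force: 2.1
```

servo_tool:
  series:
    - [[0,0,0,0],[0,0,0,0],[0,0,0,0],[0,0,0,0],[0,0,0,0],[0,0,0,0],[0,0,0,0],[0,0,0,0],[0,0,0,0],[0,0,0,0]]

```text
t: 7.53
eef_pos: [0.5122, 0.293, 0.0706]
ee_rot: [3.141, 0.0, -2.972]
force: [0.3, 2.4, 0.7]
width: 0.0239
gripper_force: 49.9
```

```bash
python3 - <<'E'
from h import *
s=telemetry.get_state()
for k in('t','eef_pos','ee_rot','force','moment','width','gripper_force'):print(k,s[k])
E
```

```text
t 7.5333
eef_pos [0.5121937  0.29295623 0.07064233]
ee_rot [ 3.14141977e+00  2.84654129e-04 -2.97176379e+00]
force [0.27334637 2.38660318 0.69473491]
moment [ 0.73770631 -0.19800146  0.00663162]
width 0.023855096585245986
gripper_force 49.85895216464996
```

servo_tool:
  series:
    - [[0,0,-5,0],[0,0,-10,0],[0,0,-15,0],[0,0,-15,0],[0,0,-15,0],[0,0,-20,0],[0,0,-15,0],[0,0,-5,0],[0,0,0,0],[0,0,0,0]]

```text
t: 8.37
eef_pos: [0.5116, 0.2924, 0.1702]
ee_rot: [3.142, -0.001, -2.972]
force: [0.0, 0.0, -2.3]
width: 0.0235
gripper_force: 49.9
```

```bash
python3 - <<'E'
from h import *
s=telemetry.get_state()
for k in('t','eef_pos','ee_rot','force','moment','width','gripper_force'):print(k,s[k])
im=eyes.grab_frame('scene'); cv2.imwrite('pics/s4.png',im[130:300,200:440,::-1].repeat(3,0).repeat(3,1))
# plan to nest
C=np.array([.535,.017]);yaw=.327
print(C-45e-3*np.array([-np.sin(yaw),np.cos(yaw)]),C+45e-3*np.array([-np.sin(yaw),np.cos(yaw)]))
E
```

```text
t 8.3667
eef_pos [0.51156899 0.29243951 0.17018601]
ee_rot [ 3.14158317e+00 -7.41275330e-04 -2.97221432e+00]
force [ 0.0295445   0.0319948  -2.29277228]
moment [-0.05398146 -0.02820284  0.024171  ]
width 0.023497067805066402
gripper_force 49.85807955265045
[ 0.54945416 -0.02561546] [0.52054584 0.05961546]
```

View pics/s4.png

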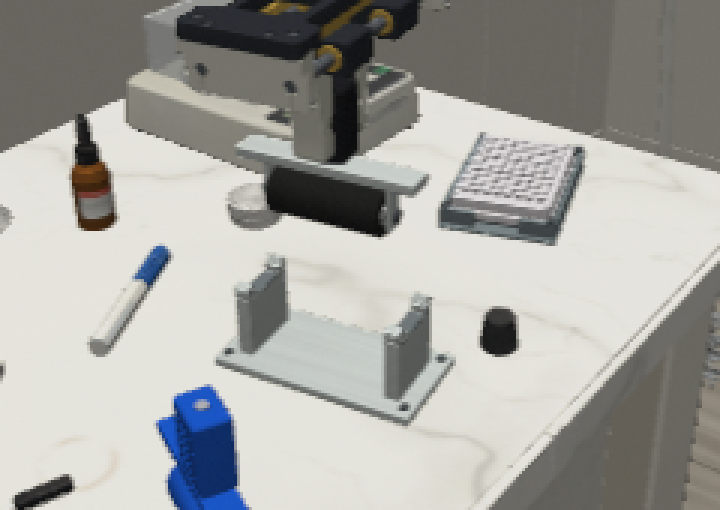

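The roller hangs level in the gripper (crossbar at about (330,168)), stand empty. Next, to the +y end of the plate.

servo_tool:
  series:
    - [[0,0,0,-0.08],[0,0,0,-0.077],[8,-27,0,0],[9,-32,0,0],[10,-32,0,0],[10,-32,0,0],[10,-32,0,0],[10,-32,0,0],[9,-25,0,0],[0,-9,0,0]]

```text
t: 9.25
eef_pos: [0.5185, 0.0588, 0.1692]
ee_rot: [-3.141, -0.004, -2.817]
force: [-0.9, 0.2, -3.3]
width: 0.0236
gripper_force: 49.9
```

servo_tool:
  series:
    - [[0,0,10,0],[0,0,15,0],[0,0,15,0],[0,0,10,0],[0,0,8,0],[0,0,4,0],[0,0,0,0],[0,0,0,0],[0,0,0,0],[0,0,0,0]]

```text
t: 10.08
eef_pos: [0.521, 0.0627, 0.1093]
ee_rot: [3.141, 0.001, -2.815]
force: [-0.5, -0.9, -3.5]
width: 0.0237
gripper_force: 49.9
```

```bash
cat > st.py <<'E'
from h import *
C=np.array([.535,.017]);yaw=.327
def st():
    s=telemetry.get_state(); d=s['eef_pos'][:2]-C
    x=np.array([np.cos(yaw),np.sin(yaw)]); y=np.array([-x[1],x[0]])
    print('t',s['t'],'plate xy mm',(d@x*1e3).round(1),(d@y*1e3).round(1),'z',(s['eef_pos'][2]*1e3).round(2),'rot',s['ee_rot'].round(4),'F',s['force'].round(2),'M',s['moment'].round(3))
E
python3 -c "
from st import *
st()"
```

```text
t 10.0833 plate xy mm 1.4 47.7 z 109.28 rot [ 3.1415e+00  1.4000e-03 -2.8146e+00] F [-0.48 -0.93 -3.51] M [-0.014  0.005  0.053]
```

servo_tool:
  series:
    - [[0,0,2,0],[0,0,2,0],[0,0,2,0],[0,0,1,0],[0,0,1,0],[0,0,0,0],[0,0,0,0],[0,0,0,0],[0,0,0,0],[0,0,0,0]]

```text
t: 10.92
eef_pos: [0.5206, 0.0624, 0.1006]
ee_rot: [-3.142, 0.0, -2.815]
force: [0.3, 0.2, -2.8]
width: 0.0242
gripper_force: 49.9
```

servo_tool:
  series:
    - [[0,0,0.5,0],[0,0,0.5,0],[0,0,0.5,0],[0,0,0.5,0],[0,0,0,0],[0,0,0,0],[0,0,0,0],[0,0,0,0],[0,0,0,0],[0,0,0,0]]

```text
t: 11.75
eef_pos: [0.5205, 0.0623, 0.0986]
ee_rot: [3.142, 0.0, -2.815]
force: [-0.5, -0.6, -3.0]
width: 0.0238
gripper_force: 49.9
```

servo_tool:
  series:
    - [[0,0,0.5,0],[0,0,0.5,0],[0,0,0.5,0],[0,0,0.5,0],[0,0,0,0],[0,0,0,0],[0,0,0,0],[0,0,0,0],[0,0,0,0],[0,0,0,0]]

```text
t: 12.58
eef_pos: [0.5205, 0.0623, 0.0966]
ee_rot: [3.142, 0.0, -2.815]
force: [-0.6, 0.0, -3.6]
width: 0.0239
gripper_force: 49.9
```

servo_tool:
  series:
    - [[0,0,0.5,0],[0,0,0.5,0],[0,0,0.5,0],[0,0,0.5,0],[0,0,0,0],[0,0,0,0],[0,0,0,0],[0,0,0,0],[0,0,0,0],[0,0,0,0]]

```text
t: 13.42
eef_pos: [0.5205, 0.0623, 0.0946]
ee_rot: [3.142, 0.0, -2.815]
force: [0.3, -0.6, -3.0]
width: 0.024
gripper_force: 49.9
```

servo_tool:
  series:
    - [[0,0,0.5,0],[0,0,0.5,0],[0,0,0.5,0],[0,0,0.5,0],[0,0,0,0],[0,0,0,0],[0,0,0,0],[0,0,0,0],[0,0,0,0],[0,0,0,0]]

```text
t: 14.25
eef_pos: [0.5205, 0.0624, 0.0926]
ee_rot: [3.142, 0.0, -2.815]
force: [0.1, -0.5, -3.1]
width: 0.0241
gripper_force: 49.9
```

servo_tool:
  series:
    - [[0,0,0.5,0],[0,0,0.5,0],[0,0,0.5,0],[0,0,0.5,0],[0,0,0,0],[0,0,0,0],[0,0,0,0],[0,0,0,0],[0,0,0,0],[0,0,0,0]]

```text
t: 15.08
eef_pos: [0.5205, 0.0624, 0.0906]
ee_rot: [-3.142, 0.0, -2.815]
force: [-0.9, 0.1, -2.7]
width: 0.0238
gripper_force: 49.9
```

servo_tool:
  series:
    - [[0,0,0.5,0],[0,0,0.5,0],[0,0,0.5,0],[0,0,0.5,0],[0,0,0,0],[0,0,0,0],[0,0,0,0],[0,0,0,0],[0,0,0,0],[0,0,0,0]]

```text
t: 15.92
eef_pos: [0.5205, 0.0624, 0.0886]
ee_rot: [3.142, 0.0, -2.815]
force: [0.1, 0.9, -3.4]
width: 0.0238
gripper_force: 49.9
```

servo_tool:
  series:
    - [[0,0,0.5,0],[0,0,0.5,0],[0,0,0.5,0],[0,0,0,0],[0,0,0,0],[0,0,0,0],[0,0,0,0],[0,0,0,0],[0,0,0,0],[0,0,0,0]]

```text
t: 16.75
eef_pos: [0.5207, 0.0624, 0.0877]
ee_rot: [-3.141, 0.001, -2.815]
force: [-2.9, 0.2, 5.5]
width: 0.0238
gripper_force: 49.9
```

servo_tool:
  series:
    - [[0,0,0.3,0],[0,0,0.3,0],[0,0,0.3,0],[0,0,0.3,0],[0,0,0.3,0],[0,0,0,0],[0,0,0,0],[0,0,0,0],[0,0,0,0],[0,0,0,0]]

```text
t: 17.58
eef_pos: [0.5207, 0.0624, 0.0863]
ee_rot: [-3.141, 0.001, -2.814]
force: [-2.7, -0.7, 6.2]
width: 0.0242
gripper_force: 49.9
```

```bash
python3 -c "
from st import *
st()"
```

```text
t 17.5833 plate xy mm 1.0 47.6 z 86.28 rot [-3.1414e+00  6.0000e-04 -2.8145e+00] F [-2.74 -0.66  6.24] M [ 0.067  1.206 -0.048]
```

servo_tool:
  series:
    - [[0,0,0.2,0],[0,0,0.2,0],[0,0,0.2,0],[0,0,0.2,0],[0,0,0.2,0],[0,0,0.2,0],[0,0,0,0],[0,0,0,0],[0,0,0,0],[0,0,0,0]]

```text
t: 18.42
eef_pos: [0.5209, 0.0622, 0.0858]
ee_rot: [-3.141, 0.001, -2.814]
force: [-5.6, -0.5, 14.2]
width: 0.0238
gripper_force: 49.9
```

```bash
python3 -c "
from st import *
st()"
```

```text
t 18.4167 plate xy mm 1.2 47.4 z 85.85 rot [-3.1411e+00  1.0000e-03 -2.8142e+00] F [-5.55 -0.52 14.16] M [-0.247  2.141 -0.027]
```

servo_tool:
  series:
    - [[0,0,-0.2,0],[0,-1,0,0],[0,-1,0,0],[0,-1,0,0],[0,-1,0,0],[0,-1,0,0],[0,-1,0,0],[0,-1,0,0],[0,-1,0,0],[0,0,0,0]]

```text
t: 19.25
eef_pos: [0.5234, 0.0548, 0.0857]
ee_rot: [-3.141, 0.001, -2.814]
force: [-3.9, 0.0, 10.5]
width: 0.0238
gripper_force: 49.9
```

```bash
python3 -c "
from st import *
st()"
```

```text
t 19.25 plate xy mm 1.2 39.5 z 85.74 rot [-3.1414e+00  1.0000e-03 -2.8144e+00] F [-3.930e+00  1.000e-02  1.053e+01] M [ 0.095  1.735 -0.043]
```

servo_tool:
  series:
    - [[0,-1,0.1,0],[0,-1,0,0],[0,-1,0,0],[0,-1,0,0],[0,-1,0,0],[0,-1,0,0],[0,-1,0,0],[0,-1,0,0],[0,-1,0,0],[0,-1,0,0]]

```text
t: 20.08
eef_pos: [0.5267, 0.0455, 0.0856]
ee_rot: [-3.141, 0.001, -2.814]
force: [-4.0, 0.3, 9.7]
width: 0.0237
gripper_force: 49.9
```

```bash
python3 -c "
from st import *
st()"
```

```text
t 20.0833 plate xy mm 1.3 29.6 z 85.61 rot [-3.1415e+00  1.3000e-03 -2.8143e+00] F [-4.04  0.27  9.67] M [ 0.17   1.554 -0.011]
```

servo_tool:
  series:
    - [[0,-1,0.1,0],[0,-1,0.1,0],[0,-1,0,0],[0,-1,0,0],[0,-1,0,0],[0,-1,0.1,0],[0,-1,0,0],[0,-1,0,0],[0,-1,0,0],[0,-1,0,0]]

```text
t: 20.92
eef_pos: [0.5301, 0.0359, 0.0854]
ee_rot: [-3.141, 0.001, -2.814]
force: [-3.8, -0.5, 9.8]
width: 0.0239
gripper_force: 49.9
```

```bash
python3 -c "
from st import *
st()"
```

```text
t 20.9167 plate xy mm 1.4 19.5 z 85.41 rot [-3.1413e+00  1.4000e-03 -2.8141e+00] F [-3.84 -0.53  9.8 ] M [0.052 1.519 0.043]
```

servo_tool:
  series:
    - [[0,-1,0.1,0],[0,-1,0.1,0],[0,-1,0,0],[0,-1,0,0],[0,-1,0.1,0],[0,-1,0,0],[0,-1,0,0],[0,-1,0,0],[0,-1,0,0],[0,-1,0,0]]

```text
t: 21.75
eef_pos: [0.5334, 0.0264, 0.0852]
ee_rot: [-3.141, 0.002, -2.814]
force: [-3.3, -0.7, 9.9]
width: 0.0239
gripper_force: 49.9
```

```bash
python3 -c "
from st import *
st()"
```

```text
t 21.75 plate xy mm 1.5 9.4 z 85.22 rot [-3.1411e+00  1.6000e-03 -2.8141e+00] F [-3.33 -0.72  9.89] M [-0.128  1.322  0.012]
```

servo_tool:
  series:
    - [[0,-1,0.1,0],[0,-1,0.1,0],[0,-1,0.1,0],[0,-1,0.1,0],[0,-1,0,0],[0,-1,0,0],[0,-1,0,0],[0,-1,0,0],[0,-1,0,0],[0,-1,0,0]]

```text
t: 22.58
eef_pos: [0.5368, 0.0168, 0.085]
ee_rot: [-3.141, 0.002, -2.814]
force: [-2.2, -0.6, 11.2]
width: 0.0241
gripper_force: 49.9
```

```bash
python3 -c "
from st import *
st()"
```

```text
t 22.5833 plate xy mm 1.6 -0.7 z 84.99 rot [-3.1409e+00  1.9000e-03 -2.8140e+00] F [-2.2  -0.62 11.18] M [-0.21   1.3   -0.028]
```

servo_tool:
  series:
    - [[0,-1,0,0],[0,-1,0.1,0],[0,-1,0,0],[0,-1,0.1,0],[0,-1,0,0],[0,-1,0,0],[0,-1,0.1,0],[0,-1,0,0],[0,-1,0,0],[0,-1,0,0]]

```text
t: 23.42
eef_pos: [0.5401, 0.0073, 0.0848]
ee_rot: [-3.141, 0.002, -2.814]
force: [-2.0, 0.2, 11.4]
width: 0.0241
gripper_force: 49.9
```

```bash
python3 -c "
from st import *
st()"
```

```text
t 23.4167 plate xy mm 1.7 -10.8 z 84.77 rot [-3.1407e+00  2.0000e-03 -2.8140e+00] F [-2.03  0.18 11.43] M [-0.201  1.254 -0.044]
```

Steady at about 14.6 N, slope about −0.02; carry on.

servo_tool:
  series:
    - [[0,-1,0,0],[0,-1,0.1,0],[0,-1,0,0],[0,-1,0.1,0],[0,-1,0,0],[0,-1,0,0],[0,-1,0.1,0],[0,-1,0,0],[0,-1,0,0],[0,-1,0,0]]

```text
t: 24.25
eef_pos: [0.5434, -0.002, 0.0846]
ee_rot: [-3.141, 0.002, -2.814]
force: [-4.9, 1.0, 13.5]
width: 0.0242
gripper_force: 49.9
```

servo_tool:
  series:
    - [[0,-1,0,0],[0,-1,0.1,0],[0,-1,0,0],[0,-1,0.1,0],[0,-1,0,0],[0,-1,0,0],[0,-1,0,0],[0,-1,0,0],[0,-1,0,0],[0,-1,0,0]]

```text
t: 25.08
eef_pos: [0.5467, -0.0113, 0.0844]
ee_rot: [-3.141, 0.003, -2.814]
force: [-2.8, 1.4, 13.1]
width: 0.0237
gripper_force: 49.9
```

```bash
python3 -c "
from st import *
st()"
```

```text
t 25.0833 plate xy mm 2.0 -30.5 z 84.43 rot [-3.1410e+00  2.6000e-03 -2.8141e+00] F [-2.8   1.38 13.14] M [0.805 1.651 0.016]
```

servo_tool:
  series:
    - [[0,-1,0,0],[0,-1,0.1,0],[0,-1,0,0],[0,-1,0,0],[0,-1,0,0],[0,-1,0,0],[0,-1,0.1,0],[0,-1,0,0],[0,-1,0,0],[0,-1,0,0]]

```text
t: 25.92
eef_pos: [0.5499, -0.0208, 0.0842]
ee_rot: [-3.141, 0.003, -2.814]
force: [-3.7, 2.2, 12.2]
width: 0.0238
gripper_force: 49.9
```

servo_tool:
  series:
    - [[0,-1,0,0],[0,-1,0.1,0],[0,-1,0,0],[0,-1,0,0],[0,-1,0,0],[0,-1,0,0],[0,-1,0,0],[0,-1,0,0],[0,0,0,0],[0,0,0,0]]

```text
t: 26.75
eef_pos: [0.5527, -0.0287, 0.0841]
ee_rot: [-3.14, 0.003, -2.814]
force: [-0.9, -1.2, 10.6]
width: 0.0239
gripper_force: 49.9
```

```bash
python3 -c "
from st import *
st()"
```

```text
t 26.75 plate xy mm 2.1 -49.0 z 84.08 rot [-3.1403e+00  2.7000e-03 -2.8140e+00] F [-0.86 -1.23 10.64] M [-0.499  0.773 -0.019]
```

One pass is done, with a linear height profile. I'll press a little harder here to check that the strips are bottomed, then roll back.

servo_tool:
  series:
    - [[0,0,0.1,0],[0,0,0.1,0],[0,0,0.1,0],[0,0,0.1,0],[0,0,0,0],[0,0,0,0],[0,0,0,0],[0,0,0,0],[0,0,0,0],[0,0,0,0]]

```text
t: 27.58
eef_pos: [0.5528, -0.0288, 0.084]
ee_rot: [-3.14, 0.003, -2.814]
force: [-2.1, -1.2, 13.7]
width: 0.0241
gripper_force: 49.9
```

```bash
python3 -c "
from st import *
st()"
```

```text
t 27.5833 plate xy mm 2.1 -49.0 z 84.02 rot [-3.1401e+00  2.9000e-03 -2.8138e+00] F [-2.11 -1.21 13.7 ] M [-0.491  1.123  0.047]
```

Bottomed (0.4 mm more command gave only 0.06 mm). Rolling back at about 17 N.

servo_tool:
  series:
    - [[0,2,-0.04,0],[0,2,-0.04,0],[0,2,-0.04,0],[0,2,-0.04,0],[0,2,-0.04,0],[0,2,-0.04,0],[0,2,-0.04,0],[0,2,-0.04,0],[0,2,-0.04,0],[0,2,-0.04,0]]

```text
t: 28.42
eef_pos: [0.5463, -0.0098, 0.0844]
ee_rot: [-3.14, 0.003, -2.814]
force: [-2.5, -1.1, 12.5]
width: 0.024
gripper_force: 49.9
```

```bash
python3 -c "
from st import *
st()"
```

```text
t 28.4167 plate xy mm 2.0 -29.0 z 84.4 rot [-3.1401e+00  2.7000e-03 -2.8138e+00] F [-2.54 -1.1  12.49] M [-0.783  1.153 -0.055]
```

servo_tool:
  series:
    - [[0,2,0.05,0],[0,2,0,0],[0,2,-0.04,0],[0,2,-0.04,0],[0,2,-0.04,0],[0,2,-0.04,0],[0,2,-0.04,0],[0,2,-0.04,0],[0,2,-0.04,0],[0,2,-0.04,0]]

```text
t: 29.25
eef_pos: [0.5398, 0.0091, 0.0847]
ee_rot: [-3.14, 0.003, -2.814]
force: [-3.8, -2.1, 16.0]
width: 0.0237
gripper_force: 49.9
```

```bash
python3 -c "
from st import *
st()"
```

```text
t 29.25 plate xy mm 2.0 -9.1 z 84.74 rot [-3.1401e+00  2.6000e-03 -2.8137e+00] F [-3.81 -2.11 16.01] M [-1.019  1.346  0.029]
```

servo_tool:
  series:
    - [[0,2,-0.08,0],[0,2,-0.08,0],[0,2,-0.04,0],[0,2,-0.04,0],[0,2,-0.04,0],[0,2,-0.04,0],[0,2,-0.04,0],[0,2,-0.04,0],[0,2,-0.04,0],[0,2,-0.04,0]]

```text
t: 30.08
eef_pos: [0.5333, 0.0281, 0.0851]
ee_rot: [-3.14, 0.002, -2.814]
force: [-2.9, -2.7, 15.5]
width: 0.0238
gripper_force: 49.9
```

```bash
python3 -c "
from st import *
st()"
```

```text
t 30.0833 plate xy mm 2.0 11.0 z 85.15 rot [-3.1403e+00  2.5000e-03 -2.8137e+00] F [-2.89 -2.74 15.48] M [-0.9    1.409 -0.023]
```

servo_tool:
  series:
    - [[0,2,-0.08,0],[0,2,-0.06,0],[0,2,-0.04,0],[0,2,-0.04,0],[0,2,-0.04,0],[0,2,-0.04,0],[0,2,-0.04,0],[0,2,-0.04,0],[0,2,-0.04,0],[0,2,-0.04,0]]

```text
t: 30.92
eef_pos: [0.5267, 0.0471, 0.0855]
ee_rot: [-3.14, 0.002, -2.814]
force: [-3.1, -2.2, 15.0]
width: 0.0239
gripper_force: 49.9
```

```bash
python3 -c "
from st import *
st()"
```

```text
t 30.9167 plate xy mm 1.8 31.1 z 85.51 rot [-3.1405e+00  2.3000e-03 -2.8138e+00] F [-3.09 -2.2  14.96] M [-8.910e-01  1.407e+00  1.000e-03]
```

servo_tool:
  series:
    - [[0,2,-0.06,0],[0,2,-0.04,0],[0,2,-0.04,0],[0,2,-0.04,0],[0,2,-0.04,0],[0,2,-0.04,0],[0,2,-0.04,0],[0,2,-0.04,0],[0,2,-0.04,0],[0,0,0,0]]

```text
t: 31.75
eef_pos: [0.5208, 0.0644, 0.0858]
ee_rot: [-3.141, 0.002, -2.814]
force: [-4.4, -0.3, 14.1]
width: 0.0238
gripper_force: 49.9
```

```bash
python3 -c "
from st import *
st()"
```

```text
t 31.75 plate xy mm 1.8 49.4 z 85.83 rot [-3.1408e+00  2.3000e-03 -2.8137e+00] F [-4.42 -0.27 14.12] M [-0.525  1.728 -0.048]
```

servo_tool:
  series:
    - [[0,0,-5,0],[0,0,-10,0],[0,0,-15,0],[0,0,-20,0],[0,0,-20,0],[0,0,-10,0],[0,0,-4,0],[0,0,0,0],[0,0,0,0],[0,0,0,0]]

```text
t: 32.58
eef_pos: [0.5191, 0.064, 0.1667]
ee_rot: [3.142, -0.002, -2.815]
force: [0.4, -0.1, -2.6]
width: 0.0239
gripper_force: 49.9
```

servo_tool:
  series:
    - [[-8,25,0,0],[-9,32,0,0],[-10,32,0,0],[-10,32,0,0],[-10,32,0,0],[-10,32,0,0],[-9,25,0,0],[0,9,0,0],[0,0,0,0.08],[0,0,0,0.078]]

```text
t: 33.42
eef_pos: [0.5112, 0.2932, 0.1663]
ee_rot: [-3.14, -0.002, -2.975]
force: [0.1, -1.2, -3.2]
width: 0.0235
gripper_force: 49.9
```

servo_tool:
  series:
    - [[0,0,0,0],[0,0,0,0],[0,0,0,0],[0,0,0,0],[0,0,0,0],[0,0,0,0],[0,0,0,0],[0,0,0,0],[0,0,0,0],[0,0,0,0]]

```text
t: 34.25
eef_pos: [0.5121, 0.2929, 0.168]
ee_rot: [3.142, 0.0, -2.973]
force: [0.2, 0.0, -2.8]
width: 0.0241
gripper_force: 49.9
```

```bash
python3 - <<'E'
from h import *
s=telemetry.get_state()
for k in('t','eef_pos','ee_rot','force','moment'):print(k,s[k])
d=np.array([.5122,.2930,.0706])-s['eef_pos']; w=s['ee_rot'][2]; X=np.array([np.cos(w),np.sin(w)]);Y=np.array([X[1],-X[0]])
print('move mm',d[:2]@X*1e3,d[:2]@Y*1e3,-d[2]*1e3,'turn',w+2.9718)
im=eyes.grab_frame('scene'); cv2.imwrite('pics/s5.png',im[130:300,200:440,::-1].repeat(3,0).repeat(3,1))
cal=eyes.calibration('wrist'); w=eyes.grab_frame('wrist'); cv2.imwrite('pics/w5.png',w[:,:,::-1])
E
```

```text
t 34.25
eef_pos [0.51206536 0.29285805 0.16801602]
ee_rot [ 3.14151399e+00  9.94608887e-05 -2.97267559e+00]
force [ 0.21283965  0.03855832 -2.77947494]
moment [ 3.74325570e-02 -2.48765331e-02 -2.01775740e-05]
move mm -0.15658891822428764 0.1172943150315497 97.4160153339784 turn -0.0008755900343939693
```

View pics/s5.png

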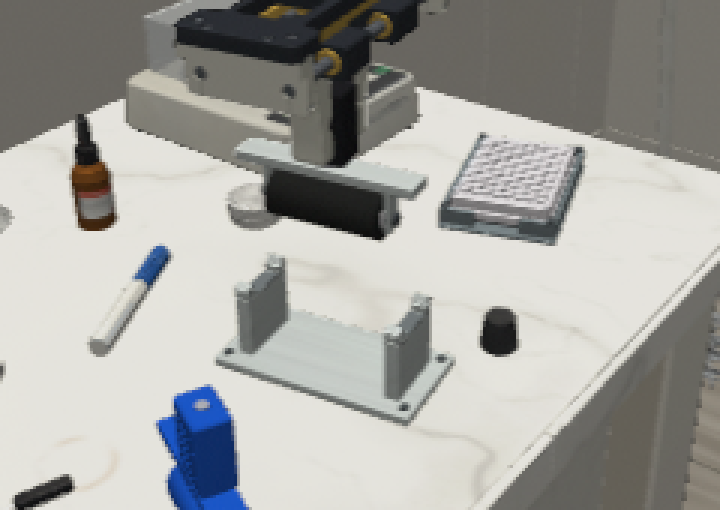

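The roller hangs in the grip as before (crossbar at about (330,168)), level over the stand. Lowering along the same path it came up.

servo_tool:
  series:
    - [[0,0,10,0],[0,0,15,0],[0,0,15,0],[0,0,15,0],[0,0,12,0],[0,0,10,0],[0,0,8,0],[0,0,5,0],[0,0,3,0],[0,0,0,0]]

```text
t: 35.18
eef_pos: [0.5119, 0.2927, 0.0744]
ee_rot: [-3.141, -0.001, -2.973]
force: [0.0, -0.4, -3.0]
width: 0.0238
gripper_force: 49.9
```

servo_tool:
  series:
    - [[0,0,1,0],[0,0,1,0],[0,0,1,0],[0,0,0.5,0],[0,0,0.5,0],[0,0,0,0],[0,0,0,0],[0,0,0,0],[0,0,0,0],[0,0,0,0]]

```text
t: 36.02
eef_pos: [0.512, 0.2928, 0.071]
ee_rot: [3.142, -0.0, -2.973]
force: [-0.5, 0.3, -3.3]
width: 0.0238
gripper_force: 49.9
```

servo_tool:
  series:
    - [[0,0,0.3,0],[0,0,0.3,0],[0,0,0.2,0],[0,0,0,0],[0,0,0,0],[0,0,0,0],[0,0,0,0],[0,0,0,0],[0,0,0,0],[0,0,0,0]]

```text
t: 36.85
eef_pos: [0.5121, 0.2929, 0.0706]
ee_rot: [3.141, 0.0, -2.973]
force: [-3.0, -1.7, 6.1]
width: 0.0235
gripper_force: 49.9
```

servo_tool:
  series:
    - [[0,0,-0.3,0],[0,0,0,0],[0,0,0,0],[0,0,0,0],[0,0,0,0],[0,0,0,0],[0,0,0,0],[0,0,0,0],[0,0,0,0],[0,0,0,0]]

```text
t: 37.68
eef_pos: [0.5121, 0.2929, 0.0706]
ee_rot: [3.142, 0.0, -2.973]
force: [-2.6, 0.8, 5.3]
width: 0.0236
gripper_force: 49.9
```

servo_tool:
  series:
    - [[0,0,0,0],[0,0,0,0],[0,0,0,0],[0,0,0,0],[0,0,0,0],[0,0,0,0],[0,0,0,0],[0,0,0,0],[0,0,0,0],[0,0,0,0]]
  claw: -1

```text
t: 38.52
eef_pos: [0.5121, 0.2928, 0.0705]
ee_rot: [3.142, 0.0, -2.973]
force: [0.6, -0.6, -0.3]
width: 0.0846
gripper_force: 0.0
```

servo_tool:
  series:
    - [[0,0,0,0],[0,0,0,0],[0,0,0,0],[0,0,0,0],[0,0,0,0],[0,0,0,0],[0,0,0,0],[0,0,0,0],[0,0,0,0],[0,0,0,0]]

```text
t: 39.35
eef_pos: [0.5121, 0.2928, 0.0705]
ee_rot: [-3.142, -0.0, -2.973]
force: [0.1, 0.3, -0.5]
width: 0.0876
gripper_force: 0.0
```

servo_tool:
  series:
    - [[0,0,-5,0],[0,0,-15,0],[0,0,-25,0],[0,0,-30,0],[0,0,-30,0],[10,-3,-30,0],[4,-3,-16,0],[0,0,-4,0],[0,0,0,0],[0,0,0,0]]

```text
t: 40.18
eef_pos: [0.499, 0.2845, 0.2251]
ee_rot: [3.141, -0.0, -2.973]
force: [0.4, -0.1, -1.5]
width: 0.0878
gripper_force: 0.0
```

```bash
python3 - <<'E'
from h import *
s=telemetry.get_state(); print(s['t'],s['eef_pos'],s['force'])
w=eyes.grab_frame('wrist'); sc=eyes.grab_frame('scene')
a=cv2.resize(w[90:270,240:420],None,fx=2.2,fy=2.2); b=cv2.resize(sc[150:290,250:390],(396,396))
cv2.imwrite('pics/f.png',np.hstack([a,b])[:,:,::-1])
cal=eyes.calibration('wrist')
for d in trace("wrist","roller")[:2]: print(d['conf'],d['mask'].sum(),rect("wrist",d['mask'],.061,cal))
E
```

```text
40.1833 [0.49902494 0.2844795  0.22508551] [ 0.37682381 -0.13256883 -1.5430343 ]
0.92 3417 (array([460.8, 452.1], dtype=float32), array([109.5,  85.3], dtype=float32), -1.059)
0.69 2660 (array([512. , 292.2], dtype=float32), array([ 29.2, 126.2], dtype=float32), 0.203)
```

View pics/f.png

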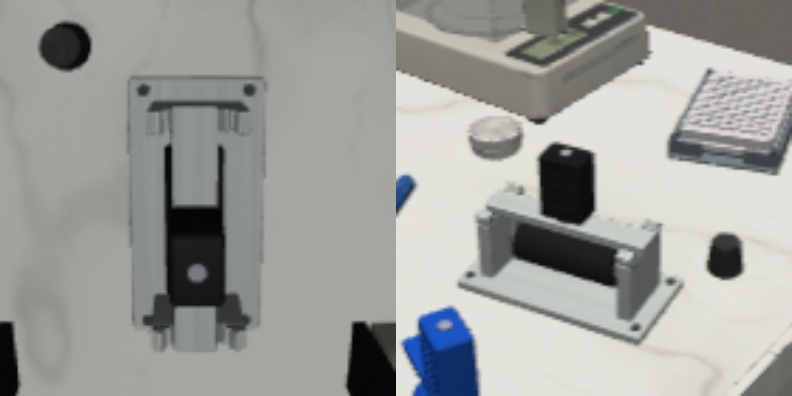

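The roller is seated in the stand with its crossbar between the lips on both cheeks. The gripper is clear and the bystanders haven't moved. Handing in.

```bash
python3 -c "
from station import ticket
print(ticket.job_done())"
```

```text
the job is handed in; nothing more can be done
None
```

I rolled the plate twice, there and back, at about 13–20 N; by force and height readings all twelve strips are home. The roller is back in its stand on both cheeks, and I handed the job in at about 40 s; no verdict came back.

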